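Load the utensil sanitiser

TASK

Press the release button on the utensil sanitiser so that its tray pops out, and lay every vegetable tool on the table (brush, peeler, corer, blade cassette, sheathed knife: whichever are there) in the tray, flat on its floor and not on top of one another. Then push the tray home until it clicks and stays shut with all the tools in it, and only after that turn the timer dial clockwise until its pointer stands at the one long broad mark. Leave the bowl, mug, jar, sponge and radish pieces where they are.

Things in the scene. Friction and masses are not known exactly. Their poses are not given: they have to be found in the camera images.
- brush_mid (a point): vegetable brush: 105 long, 28 wide, 30 high; a pale wooden back on a block of white bristles. This point is the middle of its length and half-way up (15 mm above its underside, as it lies at the start); the tool's own x axis runs along its length, z up. Weight 50 to 110 g. Lies on the table at the start; None if this tool is absent in this run.
- peeler_mid (a point): straight peeler: 105 long; white handle 66 long, 22 wide, 20 high at the -x end (it spans x = -53 to +13), open steel blade frame 26 wide, 12 high at the +x end. This point is the middle of its length and half-way up (10 mm above its underside, as it lies at the start); the tool's own x axis runs along its length, z up. Weight 50 to 110 g. Lies on the table at the start; None if this tool is absent in this run.
- corer_mid (a point): corer: 105 long; brown wooden handle 64 long, 24 wide, 24 high at the -x end (spans x = -52 to +12), steel tube 22 in diameter at the +x end. This point is the middle of its length and half-way up (12 mm above its underside, as it lies at the start); the tool's own x axis runs along its length, z up. Weight 50 to 110 g. Lies on the table at the start; None if this tool is absent in this run.
- cassette_mid (a point): slicer blade cassette: flat white plastic block 106 long, 34 wide, 18 high, with a steel blade strip on its upper face. This point is the middle of its length and half-way up (9 mm above its underside, as it lies at the start); the tool's own x axis runs along its length, z up. Weight 50 to 110 g. Lies on the table at the start; None if this tool is absent in this run.
- knife_mid (a point): sheathed paring knife: 106 long; dark wooden handle 66 long, 20 wide, 22 high at the -x end (spans x = -53 to +13), flat grey sheath 28 wide, 12 high at the +x end. This point is the middle of its length and half-way up (11 mm above its underside, as it lies at the start); the tool's own x axis runs along its length, z up. Weight 50 to 110 g. Lies on the table at the start; None if this tool is absent in this run.
- tray_in (a point): steel tray of the sanitiser; moves with it. Middle of the part of its floor that comes out, on the floor's upper face (16 mm above the table). x points into the cabinet (closing), y across, z up. Out, the open floor spans x -65 to 65, y -135 to 135 mm; side walls 34 high, 6 thick. White fascia from x = -65 to -83, its top 46 above the floor; cabinet front at x = +65; inside, the floor runs on to x = 119
- tray_front (a point): centre of the outer face of the tray's white fascia (18 thick, 316 wide, 54 high; this point is 35 mm above the table, the upper edge 62 mm); axes as tray_in. Push here along +x to close the tray
- tray (a joint): how far the tray is out, m: 0 home and latched, 0.13 fully out. Springs push it out with about 5.5 N at home, 4 N when out. To latch it must be pushed about 5 mm past 0, to its stop at -0.006; the catch adds 2 to 6 N over the last 15 mm (push on through it), clicks in, and the tray springs back to 0 and stays
- release (a joint): travel of the release button, m: 0 up, 0.008 fully pressed. Sprung: about 2.5 N to start, 5.3 N fully down; the tray lets go at 3 to 5 mm, about 4 N
- release_top (a point): centre of the top face of the round grey release button (32 mm in diameter) standing 14 mm above the roof of the cabinet; it is pressed straight down and moves with it
- dial (a joint): angle of the timer dial, rad, growing clockwise seen from above; at 0 the white pointer line points along the cabinet's -x (out of its front, towards the robot). Friction about 0.04 N m. It can be turned from 0 to 5.2. The one long broad mark on its scale is at 2.094 (120 degrees); the other ten marks are thin and short, every 30 degrees from 0
- dial_grip (a point): on the dial's axis, at the height to grip: black bar 14 mm wide, 49 mm long along this point's x axis, 82 to 114 mm above the table (this point 107 mm). The point turns with the dial; the white pointer line is on top and on the end face of the bar, at its -x end. Round scale plate under it 124 mm in diameter
- dial_mark (a point): the long broad black mark on the dial's scale plate (52 mm from the dial's axis, 20 long, 7 wide) at which the pointer must end
- cabinet_front (a point): middle of the front upper edge of the white utensil sanitiser: a low cabinet 300 deep, 320 wide, 70 high, fixed to the table. x points from the front into the cabinet, z up. On its roof, seen from the front: the dial left of the middle (65 mm behind this edge, y = +75), the release button right (55 mm behind, y = -40)
- radish: bystander among the tools: a cut white radish piece 68 mm in diameter, 40 high; origin under its centre
- radish2: bystander: a cut radish piece 76 mm in diameter, 50 high; origin under its centre
- bowl: bystander: steel bowl 130 mm across, 50 high; origin under its centre
- mug: bystander: white mug 76 mm across, 90 high; origin under its centre
- jar: bystander: glass jar 70 mm across, 100 high; origin under its centre
- sponge: bystander: yellow sponge block 100 x 65 x 30; origin under its centre
Things that resemble listed ones, but are neither listed nor needed, are in the scene too. What is shaped like the part that bears brush_mid but orange is not meant.

How it is judged:
On the way, in this order (a step that is already met when the one before it is completed fails the run):
1. the tray has popped out (value of joint tray above 0.12 m), for 0.2 s.
2. all tools that are there lie flat in the tray while it is out (value of joint tray above 0.12 m and x of brush_mid in the frame of tray_in between -0.066 and 0.12 m and y of brush_mid in the frame of tray_in between -0.136 and 0.136 m and z of brush_mid in the frame of tray_in between 0 and 0.024 m and x of peeler_mid in the frame of tray_in between -0.066 and 0.12 m and y of peeler_mid in the frame of tray_in between -0.136 and 0.136 m and z of peeler_mid in the frame of tray_in between 0 and 0.024 m and x of corer_mid in the frame of tray_in between -0.066 and 0.12 m and y of corer_mid in the frame of tray_in between -0.136 and 0.136 m and z of corer_mid in the frame of tray_in between 0 and 0.024 m and x of cassette_mid in the frame of tray_in between -0.066 and 0.12 m and y of cassette_mid in the frame of tray_in between -0.136 and 0.136 m and z of cassette_mid in the frame of tray_in between 0 and 0.024 m and x of knife_mid in the frame of tray_in between -0.066 and 0.12 m and y of knife_mid in the frame of tray_in between -0.136 and 0.136 m and z of knife_mid in the frame of tray_in between 0 and 0.024 m), for 0.3 s.
3. the tray is home and latched with the tools in it, and the dial not yet at the mark (value of joint tray below 0.004 m and not (value of joint dial between 1.974 and 2.214 rad) and x of brush_mid in the frame of tray_in between -0.066 and 0.12 m and y of brush_mid in the frame of tray_in between -0.136 and 0.136 m and z of brush_mid in the frame of tray_in between 0 and 0.024 m and x of peeler_mid in the frame of tray_in between -0.066 and 0.12 m and y of peeler_mid in the frame of tray_in between -0.136 and 0.136 m and z of peeler_mid in the frame of tray_in between 0 and 0.024 m and x of corer_mid in the frame of tray_in between -0.066 and 0.12 m and y of corer_mid in the frame of tray_in between -0.136 and 0.136 m and z of corer_mid in the frame of tray_in between 0 and 0.024 m and x of cassette_mid in the frame of tray_in between -0.066 and 0.12 m and y of cassette_mid in the frame of tray_in between -0.136 and 0.136 m and z of cassette_mid in the frame of tray_in between 0 and 0.024 m and x of knife_mid in the frame of tray_in between -0.066 and 0.12 m and y of knife_mid in the frame of tray_in between -0.136 and 0.136 m and z of knife_mid in the frame of tray_in between 0 and 0.024 m), for 0.3 s.
4. the dial's pointer is at the long mark, the tray still home (value of joint tray below 0.004 m and value of joint dial between 1.974 and 2.214 rad), for 0.2 s.
At the end, for the whole second after the job is handed in: The tray is home and latched (within 4 mm), every tool present lies on the tray's floor inside its walls (its centre less than 24 mm above the floor), and the dial is within 0.12 rad (7 degrees) of the long mark (all of step 4 and x of brush_mid in the frame of tray_in between -0.066 and 0.12 m and y of brush_mid in the frame of tray_in between -0.136 and 0.136 m and z of brush_mid in the frame of tray_in between 0 and 0.024 m and x of peeler_mid in the frame of tray_in between -0.066 and 0.12 m and y of peeler_mid in the frame of tray_in between -0.136 and 0.136 m and z of peeler_mid in the frame of tray_in between 0 and 0.024 m and x of corer_mid in the frame of tray_in between -0.066 and 0.12 m and y of corer_mid in the frame of tray_in between -0.136 and 0.136 m and z of corer_mid in the frame of tray_in between 0 and 0.024 m and x of cassette_mid in the frame of tray_in between -0.066 and 0.12 m and y of cassette_mid in the frame of tray_in between -0.136 and 0.136 m and z of cassette_mid in the frame of tray_in between 0 and 0.024 m and x of knife_mid in the frame of tray_in between -0.066 and 0.12 m and y of knife_mid in the frame of tray_in between -0.136 and 0.136 m and z of knife_mid in the frame of tray_in between 0 and 0.024 m); the robot touches nothing.
It fails at once if a bystander (bowl, mug, jar, sponge, radish piece) is moved more than 5 cm (distance of any of radish, radish2, bowl, mug, jar, sponge from where it was at the start of the episode above 0.05 m).
Of brush, peeler, corer, cassette, knife only 3 to 4 are there at a start; the rules pass over those that are not, and their reading is None.
At some moment in a run one of brush, peeler, corer, cassette, knife may be knocked a few centimetres aside while the robot is not near it.
Once in a run the grip may slacken for a moment while it holds something.
It also fails if it takes over 210 s, if anything falls off the work surface, if the arm or the gripper's body presses on something with over 40 N, if the wrist force passes 120 N, or if a joint passes its speed limit or range.

ROBOT

A 7-joint arm with a two-finger parallel gripper is mounted at the origin on the work surface. World frame = base frame: x ahead of the robot, y to its left, z up, the work surface at z = 0. Lengths are in m, angles in rad, forces in N, time in s.
With the tool pointing down it reaches from about 0.425 to 0.95 m from the base axis. Payload 4.7 kg.
Tool frame: the origin (TCP) lies at the very end of the fingers, on their centre line; the grasp point (between the pads) lies 19 mm behind it; z points along the fingers, y is the direction in which the jaws open and shut (so a half turn about z gives the same grasp; the last joint's range is limited). The gripper opens to 87 mm and grips with 3 to 60 N. Pads are 19 mm wide; open, the fingers measure 117 mm over their backs; the gripper's body (75 mm by 190 mm) begins 51 mm behind the grasp point.
Start: joints at [-1.278, 0.469, -0.049, 1.532, 0.024, 1.141, -0.082], TCP at [0.213, 0.64, 0.223] pointing down, gripper open.
Joint ranges: [-2.59, 2.59], [-0.33, 1.99], [-1.39, 1.29], [0.1, 2.45], [-1.04, 4.18], [0.21, 1.99], [-2.66, 2.66]. Speed limits (rad/s): [2.57, 2.57, 3.14, 3.14, 3.14, 3.14, 3.14].

INTERFACE

Orientations are given as a unit quaternion [w, x, y, z].
In Python, from station import get_obs, grab_frame, close_job gives the robot as it stands. The module is installed in compiled form; this text tells all that it offers.
- The arm moves only by the shell command python3 -m crank 'ROWS'. ROWS is JSON, a list that holds one entry, the list of rows, each a list of 5 numbers: the gripper's target within -1 to 1 (fully open at 1, half-way at 0, shut at -1), then the shift along the tool's x, y, z in cm, then the turn about the tool's z in rad. In form: [[[jaw, tx, ty, tz, turn], ...]]. A call has 1 to 20 rows; each row shifts and turns the commanded pose from where the row before left it, along the tool's axes as they then stand; what a row does not reach is not made up. A row lasts 1/8 s, in which the tool goes at most 62.5 mm and 10.7 degrees, less where a joint would pass 70% of its speed; a pose out of reach is approached as far as the arm can. A call is refused whole if a number of a shift passes 6.25 or a number of a turn 0.188, either way. A call with a gripper value outside its range is refused whole. The fingers move at their own pace and stop on an object; the grip force is fixed at half the most. Time passes only in rows, so rows that do not move let the fingers close. It gives the time, the measured TCP pose, the force and the opening at its end, in the units of the state.
- get_obs(): the state, without advancing time (a new reading comes with each control period).
- grab_frame(name): name is "scene" or "top"; returns a dict with "color" (400x640x3 uint8, red, green, blue), "fov_y" (degrees; the focal length in pixels is half the picture's height over the tangent of half this angle, whatever the lens; pixels are square), "cx", "cy" (the principal point, pixels), "dist" ([k1, k2, p1, p2, k3] as OpenCV has them; the pictures are not rectified), "R" (3x3) and "t" (3): a world point X has camera coordinates R X + t. Camera axes: x right, y down, z forward; pixel columns grow to the right and rows downward; lengths in m; the calibration is good to about 2 mm. A picture is of the moment at which its call begins. There is no depth.
- close_job(): hands the job in, once; it reports no verdict.
The state is a dict: "time": time; "joint_positions": joint angles; "dq": joint speeds; "joint_efforts": joint torques, N m; "ee_pos": TCP position; "eef_rot": TCP orientation; "force": force on the tool from outside, world axes, zero at the start; "moment": the same for the moment, N m; "opening": opening from 0.0 (shut) to 1.0 (fully open).
Only numpy, scipy, OpenCV 4.12 (cv2) and the standard library are available. Lean on these libraries where they do the work, as an engineer would, in place of code of your own. Each camera call takes 0.05 s, during which the arm holds its last target. There are 200 camera calls.

## Working session

There is one attempt and no reset: what is moved stays moved. The work goes in short steps, Python scripts to look and compute and a shell command to move; the robot and the scene stay as the last step left them, time stands still between calls to the robot, and variables do not carry over. Pictures are saved under pics/ and viewed, about 12 in all and at most 16, crops included, and the job is handed in when it is done.

```bash
mkdir -p pics
cat > h.py <<'E'
import numpy as np, cv2
from station import get_obs, grab_frame
def cam(f):
    F=200/np.tan(np.radians(f["fov_y"])/2)
    return np.array([[F,0,f["cx"]],[0,F,f["cy"]],[0,0,1]]),np.array(f["dist"],float),np.array(f["R"]),np.array(f["t"])
def ray(f,uv):
    K,d,R,t=cam(f)
    n=cv2.undistortPoints(np.array(uv,float).reshape(-1,1,2),K,d).reshape(-1,2)
    return -R.T@t,np.c_[n,np.ones(len(n))]@R
def plane(f,uv,z):
    o,v=ray(f,uv); return o+v*((z-o[2])/v[:,2])[:,None]
def proj(f,X):
    K,d,R,t=cam(f); return cv2.projectPoints(np.array(X,float).reshape(-1,3),cv2.Rodrigues(R)[0],t,K,d)[0].reshape(-1,2)
def tri(f1,a,f2,b):
    o1,v1=ray(f1,a);o2,v2=ray(f2,b);out=[]
    for p,q in zip(v1,v2):
        s=np.linalg.lstsq(np.c_[p,-q],o2-o1,rcond=None)[0]
        A=o1+s[0]*p;B=o2+s[1]*q; out.append(np.r_[(A+B)/2,np.linalg.norm(A-B)])
    return np.array(out)
def save(f,n,box=None,s=1):
    im=f["color"][...,::-1]
    if box: im=im[box[1]:box[3],box[0]:box[2]]
    cv2.imwrite("pics/"+n,cv2.resize(im,None,fx=s,fy=s,interpolation=cv2.INTER_CUBIC))
E
python3 - <<'E'
from h import *
import pickle
for n in("scene","top"):
    f=grab_frame(n);pickle.dump(f,open(n+"0.pkl","wb"));save(f,n+"0.png",None,1.25)
    K,d,R,t=cam(f);print(n,K[0,0],f["cx"],f["cy"],d,-R.T@t,R[2])
o=get_obs();print(o)
E
```

```text
scene 482.5961155779819 315.42234967819144 200.35114293239369 [0.04874052 0.         0.         0.         0.        ] [ 1.15528106 -0.85590028  1.39835847] [-0.40682537  0.48697498 -0.77288323]
top 387.96569871438084 318.19444372732494 197.81903783687736 [0.01258447 0.         0.         0.         0.        ] [ 0.22586574 -0.05313574  1.18296173] [ 2.13095180e-01 -3.93091692e-04 -9.77031366e-01]
{'time': 0.1, 'joint_positions': array([-1.2778823 ,  0.46937272, -0.04862534,  1.53355756,  0.02411667,
        1.14101877, -0.08230634]), 'dq': array([-1.12519185e-03, -3.69013672e-03,  9.04121284e-05, -2.63684438e-03,
       -2.54050558e-05, -1.48007137e-03, -1.80407100e-05]), 'joint_efforts': array([ 6.64027848e-04, -5.09173465e+01, -8.09575128e-02, -2.36830205e+01,
       -6.14116411e-02,  3.44420574e-02,  7.00731539e-05]), 'ee_pos': array([0.21329853, 0.63984546, 0.2216036 ]), 'eef_rot': array([-1.10450414e-04,  1.60185680e-01,  9.87086503e-01, -8.78100636e-04]), 'force': array([ 0.01001587, -0.29570518, -0.10840523]), 'moment': array([ 0.02838065,  0.02407337, -0.06804875]), 'opening': 0.9969822913628041}
```

View pics/scene0.png

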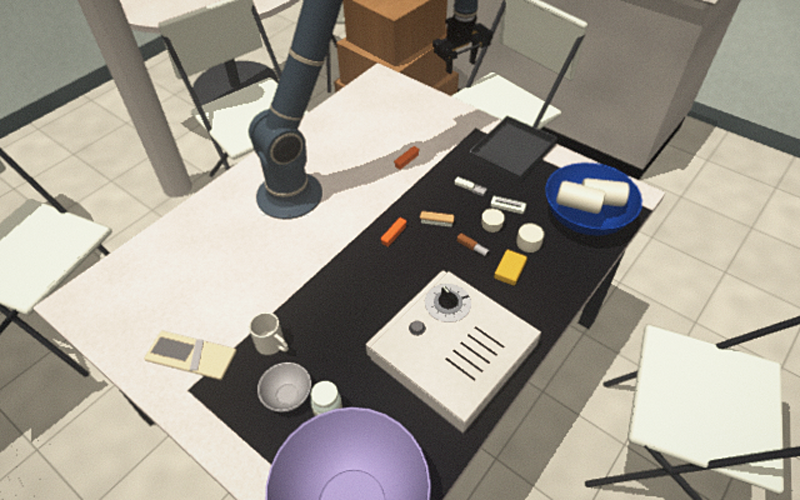

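View pics/top0.png

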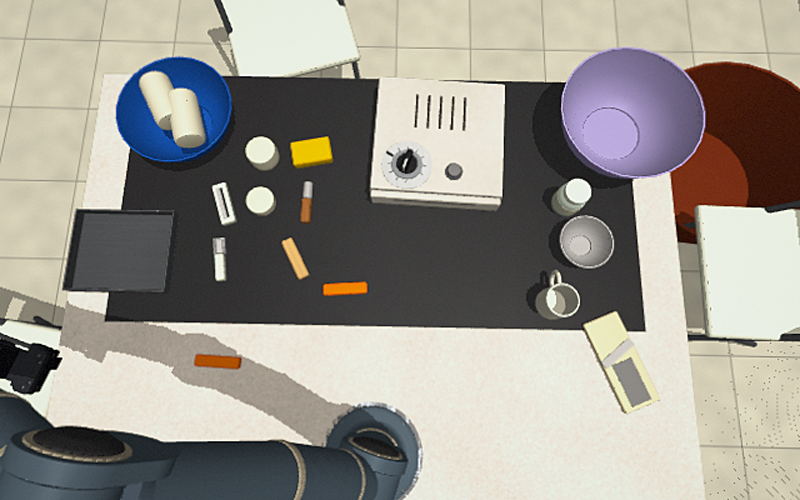

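Scene view: the cabinet is centre-right, with the tools to its left. Top view (800 px scale): peeler (219,260), cassette (223,203), brown tool (306,202), brush (295,257), cabinet front edge from (371,200) to (500,207). The orange blocks are decoys. Next I'll zoom in and segment.

Run:
```python
from h import *
import pickle
t=pickle.load(open("top0.pkl","rb"));s=pickle.load(open("scene0.pkl","rb"))
a=cv2.resize(t["color"][100:240,160:420][...,::-1],None,fx=3,fy=3,interpolation=cv2.INTER_CUBIC)
cv2.imwrite("pics/topc.png",a[:,:390]); 
b=cv2.resize(s["color"][135:350,290:440][...,::-1],None,fx=2.6,fy=2.6,interpolation=cv2.INTER_CUBIC)
c=cv2.resize(t["color"][55:175,285:415][...,::-1],None,fx=3,fy=3,interpolation=cv2.INTER_CUBIC)
H=max(b.shape[0],c.shape[0]+0)
m=np.zeros((560,400+390,3),np.uint8);m[:min(560,b.shape[0]),:390]=b[:560];m[:c.shape[0],400:400+c.shape[1]]=c
cv2.imwrite("pics/mix.png",m)
# dark-mat segmentation: non-dark blobs
for n,f in(("top",t),("scene",s)):
    g=f["color"].max(2); m=(g>75).astype(np.uint8)
    N,l,st,ce=cv2.connectedComponentsWithStats(m)
    for i in range(1,N):
        if 40<st[i,4]<1500:
            ys,xs=np.where(l==i);r=cv2.minAreaRect(np.c_[xs,ys].astype(np.float32))
            print(n,st[i,4],np.round(r[0],1),np.round(r[1],1),round(r[2]),f["color"][l==i].mean(0).round(),np.round(plane(f,[r[0]],0.02)[0,:2],3))
```

```text
top 572 [209.8 122.3] [28.3 23.3] 45 [200. 201. 179.] [0.72  0.297]
top 700 [248.7 121.5] [21.9 32.4] 81 [213. 176.   3.] [0.725 0.174]
top 683 [457.3 157.3] [23.3 33.9] 45 [175. 180. 167.] [ 0.618 -0.488]
top 259 [244.7 161. ] [ 8.3 32.4] 4 [158. 122.  91.] [0.593 0.179]
top 396 [178.8 162.7] [33.7 12.7] 75 [200. 203. 190.] [0.583 0.383]
top 452 [208.5 160.5] [24.  22.6] 45 [211. 214. 192.] [0.592 0.291]
top 1481 [469.5 193. ] [42. 43.] 90 [156. 153. 148.] [ 0.504 -0.519]
top 328 [175. 207.] [34. 10.] 90 [189. 189. 178.] [0.442 0.381]
top 345 [235.7 206.5] [34.4 10.1] 65 [213. 169. 102.] [0.448 0.197]
top 911 [444.5 239. ] [36.1 34.6] 45 [145. 144. 130.] [ 0.361 -0.435]
top 370 [275.5 230.6] [10.3 35.4] 87 [218. 115.   7.] [0.376 0.073]
top 73 [302.7 347.2] [32.9  7.5] 20 [112. 105.  89.] [ 0.047 -0.018]
top 391 [ 60.6 358.7] [87.1 18.2] 8 [109. 101.  84.] [0.007 0.655]
top 184 [104.5 392. ] [14. 17.] 90 [70. 81. 91.] [-0.077  0.522]
scene 54 [369.8  37.9] [ 3.3 16.2] 68 [114. 103.  88.] [-0.017  1.009]
scene 1030 [409.2 118.5] [48.8 33.4] 26 [79. 78. 76.] [0.463 0.61 ]
scene 189 [375.6 148.4] [26.6  7.5] 24 [176. 173. 161.] [0.452 0.374]
scene 571 [400.2 167.4] [24.7 38.7] 55 [188. 184. 166.] [0.586 0.345]
scene 279 [348.9 174.4] [27.9 10.4] 7 [180. 150. 107.] [0.45  0.193]
scene 247 [314.7 184.7] [ 9.8 26.9] 43 [189.  96.  47.] [0.38  0.071]
scene 428 [423.5 189.7] [20.9 23.7] 18 [192. 186. 165.] [0.716 0.301]
scene 187 [377.5 195.1] [26.9  7.6] 30 [148. 114.  90.] [0.596 0.174]
scene 500 [407.9 213.2] [19.2 27. ] 25 [208. 170.  62.] [0.729 0.17 ]
```

View pics/topc.png

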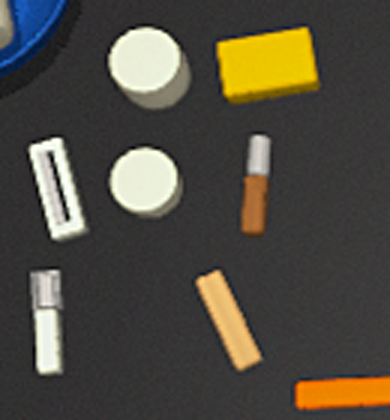

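View pics/mix.png

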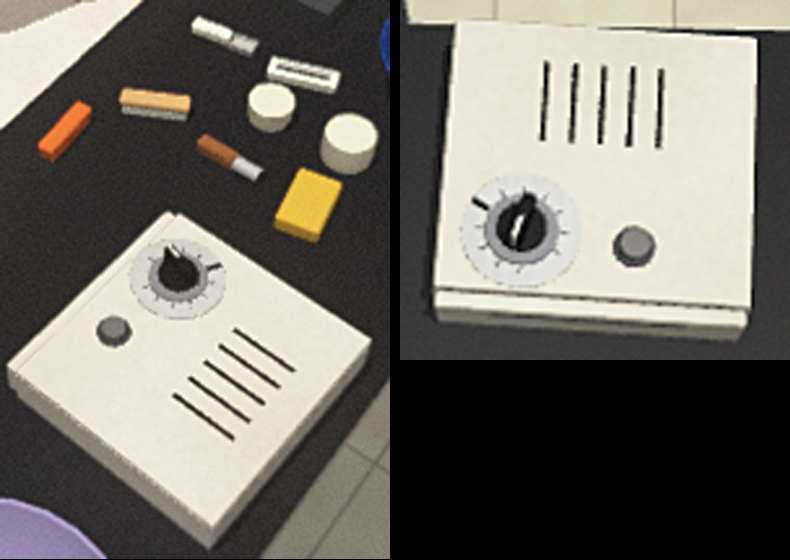

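Top crop: the tools present are brush, peeler, cassette and corer (brown handle, round steel tube of equal width). Dial pointer is near 0 to 20°, and the long mark is at upper left. The button is at top px (363,137) and scene px (333.5,261).

Run:
```python
from h import *
import pickle
t=pickle.load(open("top0.pkl","rb"));s=pickle.load(open("scene0.pkl","rb"))
C=lambda p:[(p[0]-400)/3+285,p[1]/3+55]
S=lambda p:[p[0]/2.6+290,p[1]/2.6+135]
names="button FL FR BL BR dialtop mark".split()
A=[C(p) for p in[(635,243),(435,288),(750,305),(452,22),(757,40),(521,230),(480,203)]]
B=[S(p) for p in[(114,327),(168,217),(14,368),(370,342),(210,540),(178,272),(213,267)]]
P=tri(t,A,s,B)
for n,p in zip(names,P):print(n,p.round(4))
e=np.array([P[2]-P[1],P[4]-P[3]])[:,:2];print("yaw from -y dir",[np.degrees(np.arctan2(v[0],-v[1])) for v in e],np.linalg.norm(e,axis=1))
e=np.array([P[3]-P[1],P[4]-P[2]])[:,:2];print("yaw x dir",[np.degrees(np.arctan2(v[1],v[0])) for v in e],np.linalg.norm(e,axis=1))
print("FL..plane .07",plane(t,A[1:5],.07).round(3)[:,:2].tolist())
# tools
T=dict(corer=((244.7,161),(377.5,195.1)),peeler=((175,207),(375.6,148.4)),brush=((235.7,206.5),(348.9,174.4)),cassette=((178.8,162.7),S((303,75))),radish=((208.5,160.5),S((271,107))),radish2=((209.8,122.3),S((349,144))))
for n,(a,b) in T.items():print(n,tri(t,[a],s,[b])[0].round(3))
Tc=lambda p:[p[0]/3+160,p[1]/3+100]
ax=dict(corer=((254,234),(261,137),.024),peeler=((49,373),(46,271),.016),brush=((249,366),(207,274),.03),cassette=((71,237),(46,141),.018))
for n,(a,b,z) in ax.items():
    q=plane(t,[Tc(a),Tc(b)],z);d=(q[1]-q[0]);print(n,"mid",q.mean(0).round(3),"yaw",np.degrees(np.arctan2(d[1],d[0])).round(1),"len",np.linalg.norm(d).round(3))
```

```text
button [ 0.6622 -0.1848  0.0776  0.0043]
FL [0.6118 0.011  0.0611 0.009 ]
FR [ 0.6004 -0.3012  0.071   0.0018]
BL [9.163e-01 5.900e-03 5.590e-02 6.000e-04]
BR [ 0.9053 -0.3226  0.0489  0.0013]
dialtop [ 0.6753 -0.069   0.0757  0.0063]
mark [ 0.7049 -0.0286  0.0687  0.0014]
yaw from -y dir [np.float64(-2.085067915093573), np.float64(-1.919273896826954)] [0.31248059 0.3286892 ]
yaw x dir [np.float64(-0.9637426114958357), np.float64(-4.006358754136517)] [0.30457087 0.30563547]
FL..plane .07 [[0.612, 0.014], [0.6, -0.302], [0.907, 0.005], [0.893, -0.317]]
corer [0.594 0.179 0.015 0.002]
peeler [0.445 0.386 0.006 0.001]
brush [0.448 0.198 0.014 0.001]
cassette [0.589 0.39  0.004 0.001]
radish [0.593 0.292 0.019 0.001]
radish2 [0.72  0.298 0.021 0.002]
corer mid [0.589 0.174 0.024] yaw -0.6 len 0.105
peeler mid [0.443 0.38  0.016] yaw 7.2 len 0.106
brush mid [0.445 0.194 0.03 ] yaw 27.3 len 0.105
cassette mid [0.583 0.382 0.018] yaw 19.0 len 0.11
```

```bash
cat > go.py <<'E'
import sys,numpy as np
from scipy.spatial.transform import Rotation as Ro
from station import get_obs
# go.py x y z [yaw of tool x, deg]: turn needed and shift (cm, tool axes after the turn)
x,y,z=map(float,sys.argv[1:4]);o=get_obs();w,a,b,c=o["eef_rot"];R=Ro.from_quat([a,b,c,w])
X=R.as_matrix()[:,0];cur=np.degrees(np.arctan2(X[1],X[0]));yaw=float(sys.argv[4]) if len(sys.argv)>4 else cur
turn=-np.radians((yaw-cur+90)%180-90)
R2=R*Ro.from_rotvec([0,0,turn]);s=R2.inv().apply(np.array([x,y,z])-o["ee_pos"])*100
print("t",round(o["time"],2),"pos",o["ee_pos"].round(4),"yaw",cur.round(1),"turn",turn.round(3),"shift",s.round(2),"norm",np.linalg.norm(s).round(2),"F",o["force"].round(1),"open",round(o["opening"],3))
E
python3 go.py .661 -.186 .20 -2.2
```

```text
t 0.1 pos [0.2133 0.6398 0.2216] yaw 161.6 turn -0.283 shift [-47.91 -80.8    2.28] norm 93.96 F [ 0.  -0.3 -0.1] open 0.997
```

```bash
python3 -m crank '[[[-1,0,0,0,-0.142],[-1,0,0,0,-0.142],[-1,-2.66,-4.49,0.13,0],[-1,-2.66,-4.49,0.13,0],[-1,-2.66,-4.49,0.13,0],[-1,-2.66,-4.49,0.13,0],[-1,-2.66,-4.49,0.13,0],[-1,-2.66,-4.49,0.13,0],[-1,-2.66,-4.49,0.13,0],[-1,-2.66,-4.49,0.13,0],[-1,-2.66,-4.49,0.13,0],[-1,-2.66,-4.49,0.13,0],[-1,-2.66,-4.49,0.13,0],[-1,-2.66,-4.49,0.13,0],[-1,-2.66,-4.49,0.13,0],[-1,-2.66,-4.49,0.13,0],[-1,-2.66,-4.49,0.13,0],[-1,-2.66,-4.49,0.13,0],[-1,-2.66,-4.49,0.13,0],[-1,-2.66,-4.49,0.13,0]]]'; python3 go.py .661 -.186 .095 -2.2
```

```text
time: 2.6
ee_pos: [0.6618, -0.1865, 0.1985]
eef_rot: [-0.0, 0.019, 1.0, 0.0]
force: [0.4, 0.2, -0.3]
opening: 0.003
t 2.6 pos [ 0.6618 -0.1865  0.1985] yaw 177.9 turn 0.001 shift [ 0.08  0.04 10.35] norm 10.35 F [ 0.4  0.2 -0.3] open 0.003
```

```bash
python3 -m crank '[[[-1,0.08,0,3.4,0],[-1,0,0,3.4,0],[-1,0,0,3.4,0],[-1,0,0,0.6,0],[-1,0,0,0.6,0],[-1,0,0,0.4,0],[-1,0,0,0.4,0],[-1,0,0,0,0],[-1,0,0,0,0]]]'; python3 -m crank '[[[1,0,0,-4,0],[1,0,0,-4,0],[1,0,0,-4,0],[1,0,0,-4,0],[1,0,0,0,0]]]'
python3 - <<'E'
from h import *
import pickle
for n in("scene","top"):
    f=grab_frame(n);pickle.dump(f,open(n+"1.pkl","wb"))
    save(f,n+"1.png",(290,90,440,300) if n=="scene" else (140,80,420,260),2.8)
E
python3 go.py .445 .196 .15 27
```

```text
time: 3.72
ee_pos: [0.6613, -0.1855, 0.078]
eef_rot: [0.001, 0.019, 1.0, -0.0]
force: [-0.4, -0.9, 4.5]
opening: 0.005
time: 4.35
ee_pos: [0.6624, -0.186, 0.2408]
eef_rot: [0.004, 0.019, 1.0, -0.001]
force: [0.8, 0.1, 0.3]
opening: 0.49
t 4.45 pos [ 0.6603 -0.1851  0.2366] yaw 177.8 turn -0.509 shift [ 1.88 43.72  8.68] norm 44.62 F [-1.5  0.1 -0.7] open 0.578
```

View pics/top1.png

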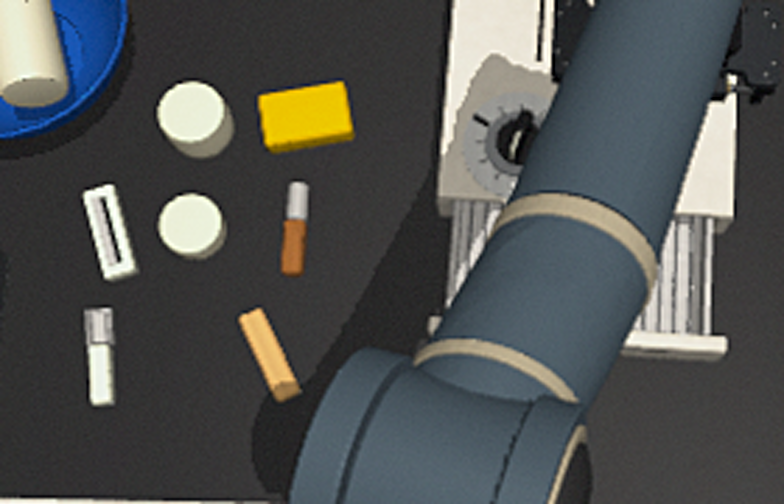

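Tray is out: fascia at crop px (430,330) to (725,345), and the tools haven't moved. I'll pick the brush now.

```bash
python3 -m crank '[[[1,0,0,0,-0.17],[1,0,0,0,-0.17],[1,0,0,0,-0.17],[1,0.23,5.45,0.8,0],[1,0.23,5.45,0.8,0],[1,0.23,5.45,0.8,0],[1,0.23,5.45,0.8,0],[1,0.23,5.45,0.8,0],[1,0.23,5.45,0.8,0],[1,0.23,5.45,0.8,0],[1,0.23,5.45,0.8,0],[1,0,0,0,0],[1,0,0,0,0]]]'; python3 go.py .446 .196 .005 27
python3 - <<'E'
from h import *
import pickle
f=grab_frame("top");pickle.dump(f,open("top2.pkl","wb"));g=grab_frame("scene");pickle.dump(g,open("scene2.pkl","wb"))
a=cv2.resize(f["color"][80:270,150:420][...,::-1],None,fx=1.7,fy=1.7)
b=cv2.resize(g["color"][90:300,290:440][...,::-1],None,fx=2.2,fy=2.2)
m=np.zeros((470,800,3),np.uint8);m[:a.shape[0],:a.shape[1]]=a;m[:b.shape[0],465:465+b.shape[1]]=b[:470]
cv2.imwrite("pics/m2.png",m)
E
```

```text
time: 6.08
ee_pos: [0.4454, 0.1939, 0.172]
eef_rot: [-0.001, -0.234, 0.972, -0.0]
force: [0.6, -0.6, 0.2]
opening: 0.996
t 6.08 pos [0.4454 0.1939 0.172 ] yaw -152.9 turn 0.001 shift [-0.19  0.17 16.7 ] norm 16.7 F [ 0.6 -0.6  0.2] open 0.996
```

View pics/m2.png

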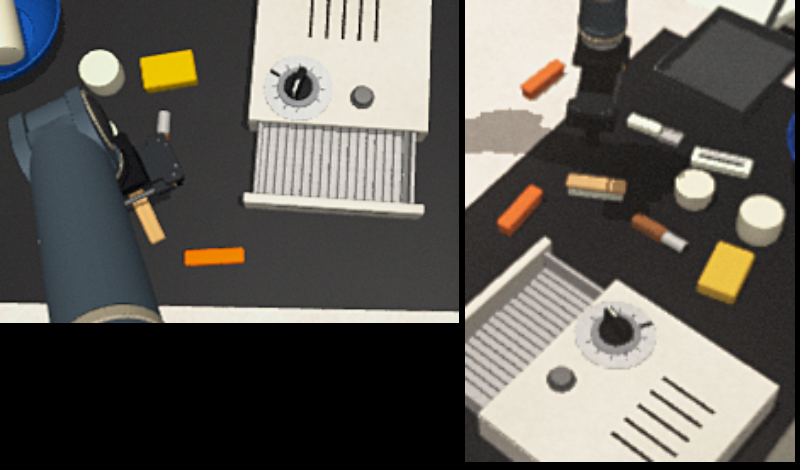

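The tray is fully out and empty, and the gripper is over the brush. Descending to grasp, and measuring the tray.

```bash
python3 -m crank '[[[1,-0.1,0.08,5,0],[1,-0.1,0.08,5,0],[1,0,0,4,0],[1,0,0,2,0],[1,0,0,0.7,0],[1,0,0,0,0],[-1,0,0,0,0],[-1,0,0,0,0],[-1,0,0,0,0],[-1,0,0,0,0],[-1,0,0,0,0]]]'; python3 -m crank '[[[-1,0,0,-3,0],[-1,0,0,-4,0],[-1,0,0,-4,0],[-1,0,0,-4,0],[-1,0,0,0,0]]]'
python3 - <<'E'
from h import *
import pickle
f=pickle.load(open("top2.pkl","rb"));g=pickle.load(open("scene2.pkl","rb"))
C=lambda p:[p[0]/1.7+150,p[1]/1.7+80]
S=lambda p:[(p[0]-465)/2.2+290,p[1]/2.2+90]
print(plane(f,[C((245,205)),C((423,214))],.062).round(4), plane(f,[C((252,119)),C((428,130))],.07).round(4))
print("fascia left inner top corner tri",tri(f,[C((246,195))],g,[S((549,241))]).round(4))
E
python3 go.py .5375 -.2354 .10 -2.2
```

```text
time: 7.55
ee_pos: [0.4469, 0.197, 0.0062]
eef_rot: [0.0, -0.234, 0.972, 0.0]
force: [0.2, 0.2, 0.2]
opening: 0.517
time: 8.18
ee_pos: [0.4489, 0.1979, 0.1591]
eef_rot: [0.003, -0.234, 0.972, 0.001]
force: [-0.1, 0.6, -1.7]
opening: 0.021
[[ 0.4606  0.0173  0.062 ]
 [ 0.4507 -0.2915  0.062 ]] [[ 0.615   0.0094  0.07  ]
 [ 0.6008 -0.3024  0.07  ]]
fascia left inner top corner tri [[0.4814 0.0185 0.0564 0.0052]]
t 8.18 pos [0.4489 0.1979 0.1591] yaw -153.0 turn 0.51 shift [-10.49 -42.98   5.82] norm 44.62 F [-0.1  0.6 -1.7] open 0.021
```

The fingers were still closing when I lifted; they need about 10 rows to shut. Reopening and looking.

```bash
python3 -m crank '[[[1,0,0,0,0],[1,0,0,0,0],[1,0,0,0,0],[1,0,0,0,0],[1,0,0,0,0],[1,0,0,0,0],[1,0,0,0,0],[1,0,0,0,0]]]';python3 - <<'E'
from h import *
import pickle
f=grab_frame("top");g=grab_frame("scene");pickle.dump((f,g),open("f3.pkl","wb"))
a=cv2.resize(f["color"][130:240,150:280][...,::-1],None,fx=3,fy=3)
b=cv2.resize(g["color"][110:230,290:420][...,::-1],None,fx=3,fy=3)
m=np.zeros((360,790,3),np.uint8);m[:a.shape[0],:a.shape[1]]=a;m[:b.shape[0],400:]=b
cv2.imwrite("pics/m3.png",m)
E
```

```text
time: 9.18
ee_pos: [0.4469, 0.1969, 0.1562]
eef_rot: [0.0, -0.234, 0.972, 0.0]
force: [0.1, 0.6, -0.0]
opening: 0.848
```

View pics/m3.png

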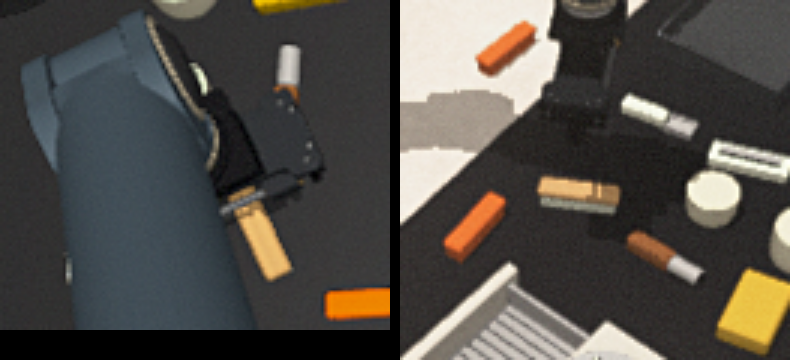

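The brush hasn't moved (scene px (349.3,174.7), earlier 348.9,174.4). Retrying with more closing time.

```bash
python3 -m crank '[[[1,0,0,5,0],[1,0,0,5,0],[1,0,0,3.5,0],[1,0,0,1.5,0],[1,0,0,0,0],[-1,0,0,0,0],[-1,0,0,0,0],[-1,0,0,0,0],[-1,0,0,0,0],[-1,0,0,0,0],[-1,0,0,0,0],[-1,0,0,0,0],[-1,0,0,0,0],[-1,0,0,0,0],[-1,0,0,0,0]]]'; python3 -m crank '[[[-1,0,0,-2,0],[-1,0,0,-4,0],[-1,0,0,-4,0],[-1,0,0,-4,0],[-1,0,0,0,0],[-1,0,0,0,0]]]'
python3 go.py .5375 -.2354 .14 -2.2
```

```text
time: 11.15
ee_pos: [0.4469, 0.197, 0.0061]
eef_rot: [-0.0, -0.234, 0.972, 0.0]
force: [-1.0, -0.6, 0.5]
opening: 0.316
time: 11.9
ee_pos: [0.4462, 0.1966, 0.1455]
eef_rot: [-0.001, -0.234, 0.972, -0.0]
force: [-0.7, -0.5, -0.6]
opening: 0.32
t 11.9 pos [0.4462 0.1966 0.1455] yaw -152.9 turn 0.511 shift [-10.78 -42.82   0.56] norm 44.16 F [-0.7 -0.5 -0.6] open 0.32
```

```bash
python3 -m crank '[[[-1,0,0,0,0.128],[-1,0,0,0,0.128],[-1,0,0,0,0.128],[-1,0,0,0,0.127],[-1,-1.2,-4.76,0.06,0],[-1,-1.2,-4.76,0.06,0],[-1,-1.2,-4.76,0.06,0],[-1,-1.2,-4.76,0.06,0],[-1,-1.2,-4.76,0.06,0],[-1,-1.2,-4.76,0.06,0],[-1,-1.2,-4.76,0.06,0],[-1,-1.2,-4.76,0.06,0],[-1,-1.2,-4.76,0.06,0],[-1,0,0,0,0],[-1,0,0,0,0]]]'
python3 go.py .5375 -.2354 .024 -2.2
```

```text
time: 13.78
ee_pos: [0.5372, -0.2343, 0.1389]
eef_rot: [-0.002, 0.019, 1.0, 0.001]
force: [0.4, 0.9, -0.7]
opening: 0.32
t 13.78 pos [ 0.5372 -0.2343  0.1389] yaw 177.8 turn -0.0 shift [-0.08 -0.13 11.49] norm 11.49 F [ 0.4  0.9 -0.7] open 0.32
```

```bash
python3 -m crank '[[[-1,0,-0.1,4,0],[-1,0,0,4,0],[-1,0,0,2.5,0],[-1,0,0,1,0],[-1,0,0,0,0],[-0.12,0,0,0,0],[-0.12,0,0,0,0],[-0.12,0,0,0,0],[-0.12,0,0,0,0]]]';python3 -m crank '[[[-0.12,0,0,-2,0],[-0.12,0,0,-4,0],[-0.12,0,0,-6,0],[1,0,0,0,0]]]'
python3 go.py .591 .177 .14 -0.6
```

```text
time: 14.9
ee_pos: [0.5384, -0.2364, 0.0261]
eef_rot: [0.0, 0.019, 1.0, -0.0]
force: [0.4, 0.3, -1.3]
opening: 0.442
time: 15.4
ee_pos: [0.5413, -0.238, 0.1508]
eef_rot: [0.005, 0.02, 1.0, -0.002]
force: [0.2, 0.3, 0.1]
opening: 0.49
t 15.4 pos [ 0.5413 -0.238   0.1508] yaw 177.8 turn -0.029 shift [-4.52 41.55  1.  ] norm 41.81 F [0.2 0.3 0.1] open 0.49
```

```bash
python3 -m crank '[[[1,0,0,0,-0.029],[1,-0.5,4.62,0.1,0],[1,-0.5,4.62,0.1,0],[1,-0.5,4.62,0.1,0],[1,-0.5,4.62,0.1,0],[1,-0.5,4.62,0.1,0],[1,-0.5,4.62,0.1,0],[1,-0.5,4.62,0.1,0],[1,-0.5,4.62,0.1,0],[1,-0.5,4.62,0.1,0],[1,0,0,0,0],[1,0,0,0,0]]]'
python3 go.py .591 .177 .005 -0.6
python3 - <<'E'
from h import *
import pickle
f=grab_frame("top");g=grab_frame("scene");pickle.dump((f,g),open("f4.pkl","wb"))
a=cv2.resize(f["color"][110:240,150:420][...,::-1],None,fx=1.8,fy=1.8)
b=cv2.resize(g["color"][110:300,280:420][...,::-1],None,fx=2.2,fy=2.2)
m=np.zeros((420,800,3),np.uint8);m[:a.shape[0],:a.shape[1]]=a;m[:b.shape[0],490:490+b.shape[1]]=b
cv2.imwrite("pics/m4.png",m)
E
```

```text
time: 16.9
ee_pos: [0.5863, 0.178, 0.1351]
eef_rot: [-0.001, 0.005, 1.0, -0.001]
force: [-0.3, -1.0, -0.3]
opening: 1.0
t 16.9 pos [0.5863 0.178  0.1351] yaw 179.5 turn 0.001 shift [-0.51 -0.07 13.01] norm 13.02 F [-0.3 -1.  -0.3] open 1.0
```

View pics/m4.png

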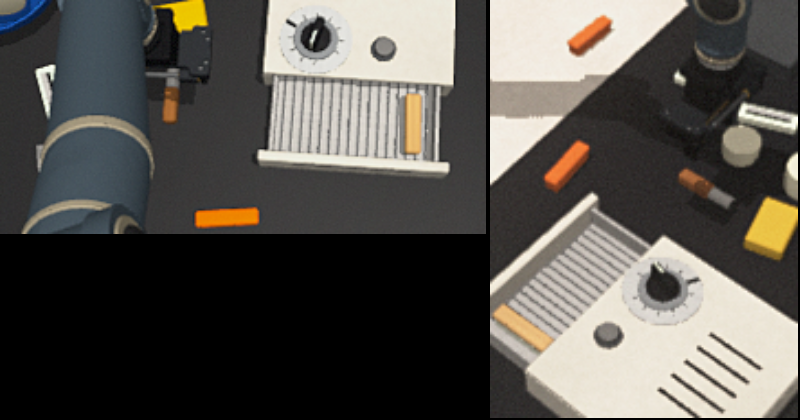

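Brush lies flat at the right side of the tray (px (413,123)). The corer hasn't moved (scene ≈ (378,195)). Grasping it.

```bash
python3 -m crank '[[[1,-0.5,-0.07,4,0],[1,0,0,4,0],[1,0,0,3.5,0],[1,0,0,1.5,0],[1,0,0,0,0],[-1,0,0,0,0],[-1,0,0,0,0],[-1,0,0,0,0],[-1,0,0,0,0],[-1,0,0,0,0],[-1,0,0,0,0],[-1,0,0,0,0],[-1,0,0,0,0],[-1,0,0,0,0],[-1,0,0,0,0],[-1,0,0,0,0]]]'; python3 -m crank '[[[-1,0,0,-2,0],[-1,0,0,-4,0],[-1,0,0,-4,0],[-1,0,0,-4,0],[-1,0,0,0,0],[-1,0,0,0,0]]]'
python3 go.py .54 -.1735 .14 -2.2
```

```text
time: 19.0
ee_pos: [0.5922, 0.1782, 0.0067]
eef_rot: [-0.0, 0.005, 1.0, 0.0]
force: [0.9, -0.0, 0.2]
opening: 0.273
time: 19.75
ee_pos: [0.5918, 0.1781, 0.1471]
eef_rot: [-0.0, 0.005, 1.0, 0.0]
force: [-0.0, 0.6, -0.7]
opening: 0.27
t 19.75 pos [0.5918 0.1781 0.1471] yaw 179.4 turn 0.029 shift [  3.83 -35.33   0.7 ] norm 35.55 F [-0.   0.6 -0.7] open 0.27
```

```bash
python3 -m crank '[[[-1,0,0,0,0.029],[-1,0.55,-5.05,0.1,0],[-1,0.55,-5.05,0.1,0],[-1,0.55,-5.05,0.1,0],[-1,0.55,-5.05,0.1,0],[-1,0.55,-5.05,0.1,0],[-1,0.55,-5.05,0.1,0],[-1,0.55,-5.05,0.1,0],[-1,0,0,0,0],[-1,0,0,0,0]]]'
python3 go.py .54 -.1735 .024 -2.2
```

```text
time: 21.0
ee_pos: [0.5396, -0.1729, 0.1388]
eef_rot: [-0.001, 0.02, 1.0, 0.0]
force: [0.5, -0.2, -0.9]
opening: 0.27
t 21.0 pos [ 0.5396 -0.1729  0.1388] yaw 177.7 turn -0.001 shift [-0.06 -0.07 11.48] norm 11.48 F [ 0.5 -0.2 -0.9] open 0.27
```

```bash
python3 -m crank '[[[-1,0,-0.07,4,0],[-1,0,0,4,0],[-1,0,0,2.5,0],[-1,0,0,0.9,0],[-1,0,0,0,0],[-0.22,0,0,0,0],[-0.22,0,0,0,0],[-0.22,0,0,0,0],[-0.22,0,0,0,0]]]';python3 -m crank '[[[-0.22,0,0,-2,0],[-0.22,0,0,-4,0],[-0.22,0,0,-6,0],[1,0,0,0,0]]]'
python3 go.py .444 .383 .14 7.2
```

```text
time: 22.12
ee_pos: [0.5402, -0.1742, 0.026]
eef_rot: [0.0, 0.019, 1.0, 0.0]
force: [-0.2, 0.2, 0.4]
opening: 0.39
time: 22.62
ee_pos: [0.5433, -0.1754, 0.1506]
eef_rot: [0.005, 0.02, 1.0, -0.001]
force: [0.7, -0.3, 0.2]
opening: 0.441
t 22.62 pos [ 0.5433 -0.1754  0.1506] yaw 177.8 turn -0.165 shift [ 2.86 56.65  0.84] norm 56.72 F [ 0.7 -0.3  0.2] open 0.441
```

```bash
python3 -m crank '[[[1,0,0,0,-0.165],[1,0.3,5.15,0.1,0],[1,0.3,5.15,0.1,0],[1,0.3,5.15,0.1,0],[1,0.3,5.15,0.1,0],[1,0.3,5.15,0.1,0],[1,0.3,5.15,0.1,0],[1,0.3,5.15,0.1,0],[1,0.3,5.15,0.1,0],[1,0.3,5.15,0.1,0],[1,0.3,5.15,0.1,0],[1,0.3,5.15,0.1,0],[1,0,0,0,0],[1,0,0,0,0]]]'
python3 go.py .44 .3825 .003 7.2
python3 - <<'E'
from h import *
import pickle
f=grab_frame("top");g=grab_frame("scene");pickle.dump((f,g),open("f5.pkl","wb"))
a=cv2.resize(f["color"][110:240,150:420][...,::-1],None,fx=1.8,fy=1.8)
b=cv2.resize(g["color"][110:300,280:420][...,::-1],None,fx=2.2,fy=2.2)
m=np.zeros((420,800,3),np.uint8);m[:a.shape[0],:a.shape[1]]=a;m[:b.shape[0],490:490+b.shape[1]]=b
cv2.imwrite("pics/m5.png",m)
E
```

```text
time: 24.38
ee_pos: [0.4357, 0.3825, 0.1337]
eef_rot: [-0.001, -0.063, 0.998, -0.001]
force: [0.7, -0.2, 0.3]
opening: 1.002
t 24.38 pos [0.4357 0.3825 0.1337] yaw -172.8 turn 0.0 shift [-0.44 -0.03 13.07] norm 13.08 F [ 0.7 -0.2  0.3] open 1.002
```

View pics/m5.png

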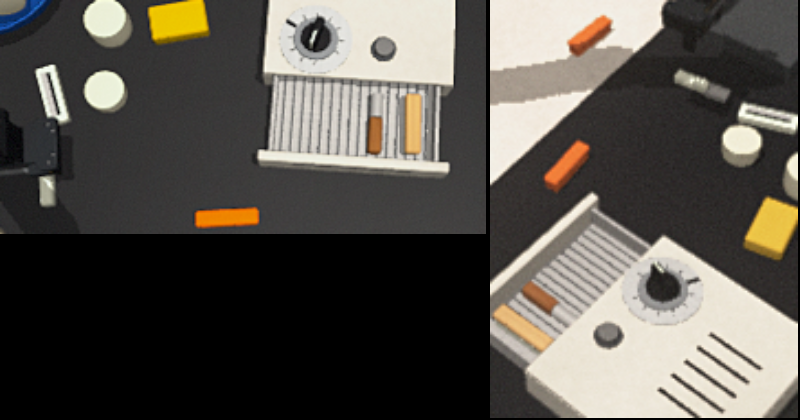

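Corer and brush are side by side in the tray, and peeler and cassette haven't moved. Grasping the peeler.

```bash
python3 -m crank '[[[1,-0.44,0,4,0],[1,0,0,4,0],[1,0,0,3.5,0],[1,0,0,1.5,0],[1,0,0,0,0],[-1,0,0,0,0],[-1,0,0,0,0],[-1,0,0,0,0],[-1,0,0,0,0],[-1,0,0,0,0],[-1,0,0,0,0],[-1,0,0,0,0],[-1,0,0,0,0],[-1,0,0,0,0],[-1,0,0,0,0],[-1,0,0,0,0]]]'; python3 -m crank '[[[-1,0,0,-2,0],[-1,0,0,-4,0],[-1,0,0,-4,0],[-1,0,0,-4,0],[-1,0,0,0,0],[-1,0,0,0,0]]]'
python3 go.py .538 -.1115 .14 -2.2
```

```text
time: 26.48
ee_pos: [0.4403, 0.3842, 0.0047]
eef_rot: [-0.0, -0.063, 0.998, -0.0]
force: [0.4, 0.2, -0.6]
opening: 0.251
time: 27.22
ee_pos: [0.4398, 0.3837, 0.1441]
eef_rot: [-0.001, -0.063, 0.998, -0.0]
force: [-0.6, -0.5, 0.2]
opening: 0.248
t 27.23 pos [0.4398 0.3837 0.1441] yaw -172.8 turn 0.165 shift [-11.72 -49.11   0.44] norm 50.49 F [-0.6 -0.5  0.2] open 0.248
```

```bash
python3 -m crank '[[[-1,0,0,0,0.165],[-1,-1.17,-4.91,0.05,0],[-1,-1.17,-4.91,0.05,0],[-1,-1.17,-4.91,0.05,0],[-1,-1.17,-4.91,0.05,0],[-1,-1.17,-4.91,0.05,0],[-1,-1.17,-4.91,0.05,0],[-1,-1.17,-4.91,0.05,0],[-1,-1.17,-4.91,0.05,0],[-1,-1.17,-4.91,0.05,0],[-1,-1.17,-4.91,0.05,0],[-1,0,0,0,0],[-1,0,0,0,0]]]'
python3 go.py .538 -.1115 .022 -2.2
```

```text
time: 28.85
ee_pos: [0.5372, -0.1102, 0.1382]
eef_rot: [-0.002, 0.019, 1.0, 0.0]
force: [-0.2, -0.0, -1.3]
opening: 0.249
t 28.85 pos [ 0.5372 -0.1102  0.1382] yaw 177.8 turn -0.0 shift [-0.12 -0.14 11.62] norm 11.62 F [-0.2 -0.  -1.3] open 0.249
```

```bash
python3 -m crank '[[[-1,-0.1,-0.14,4,0],[-1,0,0,4,0],[-1,0,0,2.6,0],[-1,0,0,1.0,0],[-1,0,0,0,0],[-0.26,0,0,0,0],[-0.26,0,0,0,0],[-0.26,0,0,0,0],[-0.26,0,0,0,0]]]';python3 -m crank '[[[-0.26,0,0,-2,0],[-0.26,0,0,-4,0],[-0.26,0,0,-6,0],[0.2,0,0,0,0]]]'
python3 go.py .586 .386 .14 19
python3 - <<'E'
from h import *
f,g=grab_frame("top"),grab_frame("scene")
C=[]
for n,q,b in(("top",f,(160,140,205,185)),("scene",g,(385,145,430,182))):
    c=q["color"][b[1]:b[3],b[0]:b[2]].min(2);N,l,st,ce=cv2.connectedComponentsWithStats((c>120).astype(np.uint8))
    for i in range(1,N):
        if st[i,4]>60: print(n,st[i],ce[i]+b[:2])
E
```

```text
time: 29.98
ee_pos: [0.5394, -0.1124, 0.0241]
eef_rot: [0.0, 0.019, 1.0, 0.0]
force: [-0.2, -0.1, 0.0]
opening: 0.369
time: 30.48
ee_pos: [0.5425, -0.1132, 0.1485]
eef_rot: [0.005, 0.02, 1.0, -0.0]
force: [-0.2, 0.0, 0.2]
opening: 0.422
t 30.48 pos [ 0.5425 -0.1132  0.1485] yaw 177.8 turn -0.371 shift [-20.35  45.79   0.85] norm 50.12 F [-0.2  0.   0.2] open 0.422
top [ 10   6  18  34 335] [178.4119403  162.40895522]
top [ 37  10   8  20 124] [201.11290323 159.71774194]
scene [  8  12  28  14 198] [406.28787879 162.94444444]
scene [  1  22  17  13 192] [393.98958333 173.1875    ]
```

```bash
python3 - <<'E'
import pickle
from h import *
t,s=pickle.load(open("top0.pkl","rb")),pickle.load(open("scene0.pkl","rb"))
print(tri(t,[(178.5,162.4)],s,[(406.3,162.9)]),plane(t,[(178.5,162.4)],.014),plane(s,[(406.3,162.9)],.014))
E
python3 -m crank '[[[0.2,0,0,0,-0.186],[0.2,0,0,0,-0.185],[0.2,-2.04,4.58,0.08,0],[0.2,-2.04,4.58,0.08,0],[0.2,-2.04,4.58,0.08,0],[0.2,-2.04,4.58,0.08,0],[0.2,-2.04,4.58,0.08,0],[0.2,-2.04,4.58,0.08,0],[0.2,-2.04,4.58,0.08,0],[0.2,-2.04,4.58,0.08,0],[0.2,-2.04,4.58,0.08,0],[0.2,-2.04,4.58,0.08,0],[0.2,0,0,0,0],[0.2,0,0,0,0]]]'
python3 go.py .585 .385 .004 19
```

```text
[[0.58760374 0.38865459 0.00956441 0.00113665]] [[0.58586084 0.3864795  0.014     ]] [[0.58961529 0.38531379 0.014     ]]
time: 32.33
ee_pos: [0.5819, 0.3857, 0.1335]
eef_rot: [-0.002, -0.165, 0.986, -0.001]
force: [-0.6, -0.6, -0.5]
opening: 0.604
t 32.33 pos [0.5819 0.3857 0.1335] yaw -161.0 turn 0.0 shift [-0.32 -0.14 12.95] norm 12.96 F [-0.6 -0.6 -0.5] open 0.604
```

```bash
python3 -m crank '[[[0.2,-0.5,0,4,0],[0.2,0,0,4,0],[0.2,0,0,3.5,0],[0.2,0,0,1.4,0],[0.2,0,0,0,0],[-1,0,0,0,0],[-1,0,0,0,0],[-1,0,0,0,0],[-1,0,0,0,0],[-1,0,0,0,0],[-1,0,0,0,0],[-1,0,0,0,0]]]'; python3 -m crank '[[[-1,0,0,-2,0],[-1,0,0,-4,0],[-1,0,0,-4,0],[-1,0,0,-4,0],[-1,0,0,0,0],[-1,0,0,0,0]]]'
python3 go.py .5445 -.0496 .14 -2.2
```

```text
time: 33.83
ee_pos: [0.588, 0.3893, 0.0082]
eef_rot: [0.001, -0.165, 0.986, 0.0]
force: [-0.6, -1.1, 5.5]
opening: 0.387
time: 34.58
ee_pos: [0.5868, 0.3884, 0.1465]
eef_rot: [-0.0, -0.165, 0.986, -0.0]
force: [-0.7, -0.3, -1.7]
opening: 0.388
t 34.58 pos [0.5868 0.3884 0.1465] yaw -161.0 turn 0.371 shift [  2.54 -43.93   0.68] norm 44.01 F [-0.7 -0.3 -1.7] open 0.388
```

```bash
python3 -m crank '[[[-1,0,0,0,0.186],[-1,0,0,0,0.185],[-1,0.28,-4.88,0.08,0],[-1,0.28,-4.88,0.08,0],[-1,0.28,-4.88,0.08,0],[-1,0.28,-4.88,0.08,0],[-1,0.28,-4.88,0.08,0],[-1,0.28,-4.88,0.08,0],[-1,0.28,-4.88,0.08,0],[-1,0.28,-4.88,0.08,0],[-1,0.28,-4.88,0.08,0],[-1,0,0,0,0],[-1,0,0,0,0]]]'
python3 go.py .5445 -.0496 .025 -2.2
python3 - <<'E'
from h import *
import pickle
f=grab_frame("top");g=grab_frame("scene");pickle.dump((f,g),open("f6.pkl","wb"))
a=cv2.resize(f["color"][110:240,150:420][...,::-1],None,fx=1.8,fy=1.8)
b=cv2.resize(g["color"][110:300,280:420][...,::-1],None,fx=2.2,fy=2.2)
m=np.zeros((420,800,3),np.uint8);m[:a.shape[0],:a.shape[1]]=a;m[:b.shape[0],490:490+b.shape[1]]=b
cv2.imwrite("pics/m6.png",m)
E
```

```text
time: 36.2
ee_pos: [0.5444, -0.0484, 0.1385]
eef_rot: [-0.001, 0.019, 1.0, 0.0]
force: [-0.4, 0.3, -0.9]
opening: 0.386
t 36.2 pos [ 0.5444 -0.0484  0.1385] yaw 177.8 turn -0.0 shift [-0.04 -0.13 11.35] norm 11.35 F [-0.4  0.3 -0.9] open 0.386
```

View pics/m6.png

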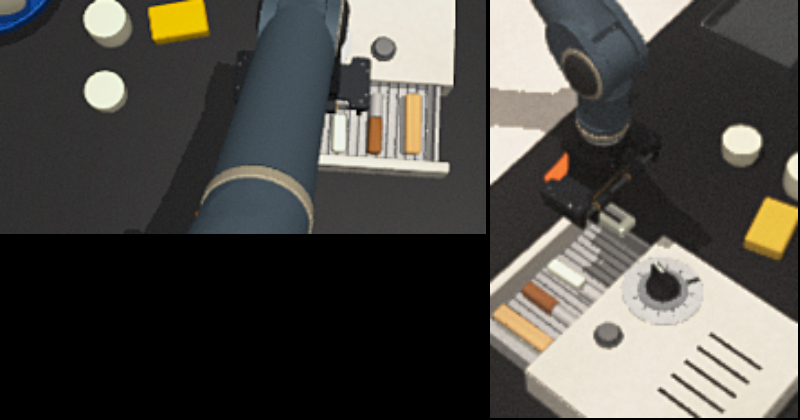

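Brush, corer and peeler sit apart in the tray; the cassette is held over its slot. Lowering it.

```bash
python3 -m crank '[[[-1,0,-0.35,4,0],[-1,0,0,4,0],[-1,0,0,2.4,0],[-1,0,0,0.6,0],[-1,0,0,0.3,0],[-1,0,0,0,0]]]'; python3 -m crank '[[[-0.05,0,0,0,0],[-0.05,0,0,0,0],[-0.05,0,0,0,0],[-0.05,0,0,0,0]]]';python3 -m crank '[[[-0.05,0,0,-2,0],[-0.05,0,0,-4,0],[-0.05,0,0,-6,0],[-1,0,0,-4,0]]]'
python3 go.py .425 -.14 .15 -2.2
```

```text
time: 37.05
ee_pos: [0.5458, -0.0523, 0.0273]
eef_rot: [0.001, 0.019, 1.0, 0.0]
force: [0.5, -0.4, -0.7]
opening: 0.388
time: 37.55
ee_pos: [0.5451, -0.0526, 0.0267]
eef_rot: [0.0, 0.019, 1.0, 0.0]
force: [-0.5, -0.4, 0.3]
opening: 0.472
time: 38.05
ee_pos: [0.5457, -0.0528, 0.1892]
eef_rot: [0.001, 0.019, 1.0, 0.0]
force: [0.9, -0.7, -0.8]
opening: 0.424
t 38.05 pos [ 0.5457 -0.0528  0.1892] yaw 177.8 turn -0.001 shift [11.74 -9.18  3.89] norm 15.4 F [ 0.9 -0.7 -0.8] open 0.424
```

```bash
python3 -m crank '[[[-1,3.7,-2.9,1,0],[-1,3.7,-2.9,1,0],[-1,3.7,-2.9,1.8,0],[-1,0,0,0,0],[-1,0,0,0,0],[-1,0,0,0,0]]]'
python3 go.py .435 -.14 .03 -2.2
python3 - <<'E'
from h import *
import pickle
f=grab_frame("top");g=grab_frame("scene");pickle.dump((f,g),open("f7.pkl","wb"))
a=cv2.resize(f["color"][110:240,250:420][...,::-1],None,fx=2.3,fy=2.3)
b=cv2.resize(g["color"][180:320,270:400][...,::-1],None,fx=3,fy=3)
m=np.zeros((420,800,3),np.uint8);m[:a.shape[0],:a.shape[1]]=a;m[:b.shape[0],400:400+b.shape[1]]=b
cv2.imwrite("pics/m7.png",m)
E
```

```text
time: 38.8
ee_pos: [0.4321, -0.1346, 0.1489]
eef_rot: [0.001, 0.019, 1.0, -0.0]
force: [-0.0, -0.0, -0.6]
opening: 0.005
t 38.8 pos [ 0.4321 -0.1346  0.1489] yaw 177.9 turn 0.001 shift [-0.29 -0.52 11.89] norm 11.91 F [-0.  -0.  -0.6] open 0.005
```

View pics/m7.png

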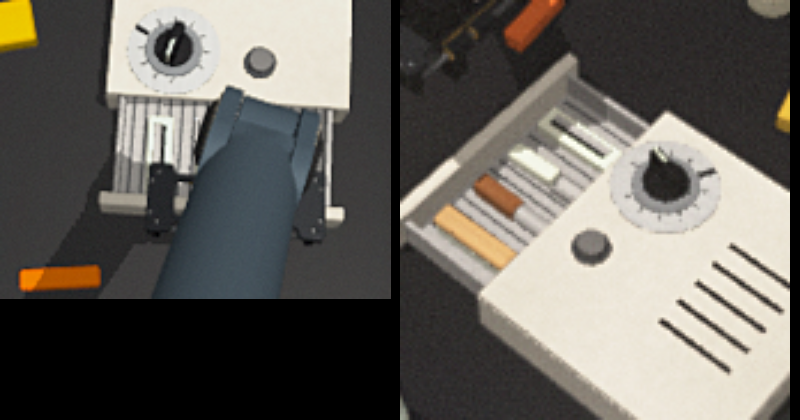

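All four tools lie flat and separate in the tray. Descending in front of the fascia, then pushing slowly.

```bash
python3 -m crank '[[[-1,0,-0.5,4,0],[-1,0,0,4,0],[-1,0,0,2.5,0],[-1,0,0,1,0],[-1,0,0,0,0]]]'; python3 -m crank '[[[-1,-0.6,0,0,0],[-1,-0.6,0,0,0],[-1,-0.6,0,0,0],[-1,-0.8,0,0,0],[-1,-0.8,0,0,0],[-1,-0.8,0,0,0],[-1,-0.8,0,0,0],[-1,-0.8,0,0,0],[-1,-0.8,0,0,0],[-1,-0.8,0,0,0],[-1,-0.8,0,0,0],[-1,-0.8,0,0,0],[-1,-0.8,0,0,0],[-1,-0.8,0,0,0],[-1,-0.8,0,0,0],[-1,-0.8,0,0,0],[-1,0,0,0,0]]]'; python3 go.py .585 -.14 .035 -2.2
```

```text
time: 39.52
ee_pos: [0.4308, -0.1401, 0.0334]
eef_rot: [-0.0, 0.019, 1.0, 0.0]
force: [0.0, 1.2, -1.0]
opening: 0.004
time: 41.65
ee_pos: [0.5512, -0.1458, 0.0332]
eef_rot: [-0.002, 0.02, 1.0, -0.0]
force: [-5.3, -1.9, 3.6]
opening: 0.0
t 41.65 pos [ 0.5512 -0.1458  0.0332] yaw 177.7 turn -0.001 shift [-3.35  0.71 -0.19] norm 3.43 F [-5.3 -1.9  3.6] open 0.0
```

```bash
python3 -m crank '[[[-1,-0.6,0,0,0],[-1,-0.6,0,0,0],[-1,-0.6,0,0,0],[-1,-0.4,0,0,0],[-1,-0.4,0,0,0],[-1,-0.3,0,0,0],[-1,0,0,0,0]]]'; python3 go.py .585 -.14 .035 -2.2
```

```text
time: 42.52
ee_pos: [0.5797, -0.147, 0.033]
eef_rot: [-0.002, 0.02, 1.0, -0.0]
force: [-5.6, -1.4, 2.4]
opening: 0.007
t 42.52 pos [ 0.5797 -0.147   0.033 ] yaw 177.7 turn -0.001 shift [-0.5   0.72 -0.2 ] norm 0.9 F [-5.6 -1.4  2.4] open 0.007
```

```bash
python3 -m crank '[[[-1,-0.3,0,0,0],[-1,-0.3,0,0,0],[-1,0,0,0,0]]]'; python3 -m crank '[[[-1,-0.3,0,0,0],[-1,-0.2,0,0,0],[-1,0,0,0,0]]]'
```

```text
time: 42.9
ee_pos: [0.5849, -0.1472, 0.033]
eef_rot: [-0.002, 0.02, 1.0, -0.0]
force: [-6.1, -1.8, 2.2]
opening: 0.006
time: 43.28
ee_pos: [0.5849, -0.1472, 0.033]
eef_rot: [-0.008, 0.02, 1.0, 0.001]
force: [-18.9, -0.4, 13.8]
opening: 0.006
```

It hit the stop (x held at .5849, force up to 19 N). Backing off and looking.

```bash
python3 -m crank '[[[-1,0.5,0,0,0],[-1,0.6,0,0,0],[-1,0.8,0,0,0],[-1,2,0,0,0],[-1,2,0,-1,0],[-1,3,0,-4,0],[-1,1,0,-6,0],[-1,0,0,-4,0],[-1,0,0,0,0],[-1,0,0,0,0]]]'
python3 - <<'E'
from h import *
import pickle
f=grab_frame("top");g=grab_frame("scene");pickle.dump((f,g),open("f8.pkl","wb"))
a=cv2.resize(f["color"][80:200,270:420][...,::-1],None,fx=2.6,fy=2.6)
b=cv2.resize(g["color"][180:320,270:400][...,::-1],None,fx=3,fy=3)
m=np.zeros((420,800,3),np.uint8);m[:a.shape[0],:a.shape[1]]=a;m[:b.shape[0],400:400+b.shape[1]]=b
cv2.imwrite("pics/m8.png",m)
E
python3 go.py .674 -.0715 .18 -2.2
```

```text
time: 44.52
ee_pos: [0.4938, -0.1419, 0.1833]
eef_rot: [0.0, 0.019, 1.0, 0.0]
force: [-1.6, -0.5, 0.0]
opening: 0.004
t 44.62 pos [ 0.493  -0.1421  0.1822] yaw 177.8 turn 0.0 shift [-17.82   7.75   0.19] norm 19.43 F [ 0.2 -0.2 -0.8] open 0.005
```

View pics/m8.png

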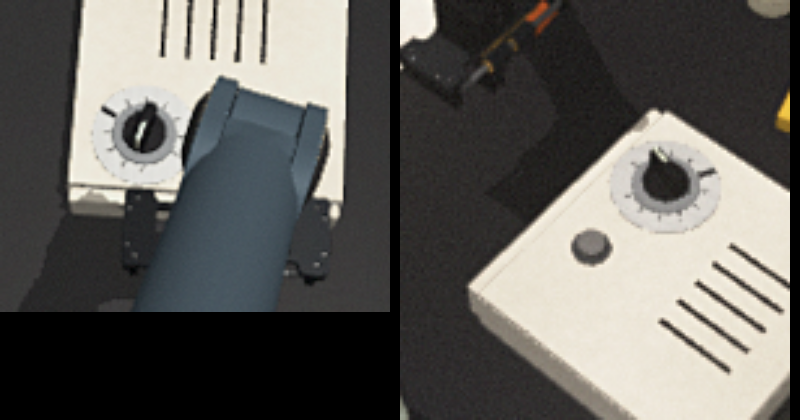

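The tray stands shut flush in both views. Next I'll measure the dial's axis and pointer.

Run:
```python
from h import *
import pickle
f,g=pickle.load(open("f8.pkl","rb"))
C=np.array([.674,-.0715]);c,s=np.cos(np.radians(-2.2)),np.sin(np.radians(-2.2))
def bar(a,r,z): # point at dial angle a (cw, 0=-x cab)
    d=np.array([-np.cos(a),np.sin(a)]);d=np.array([c*d[0]-s*d[1],s*d[0]+c*d[1]]);return [*(C+r*d),z]
out=[]
for n,q in(("top",f),("scene",g)):
    uv=proj(q,[[*C,.1]])[0].astype(int);x0,y0=uv-26
    im=cv2.resize(q["color"][y0:y0+52,x0:x0+52][...,::-1],None,fx=7.5,fy=7.5,interpolation=cv2.INTER_CUBIC);out.append(im)
    print(n,"crop",x0,y0)
    for p,nm in(([bar(2.094,.052,.071)],"mark"),([[*C,.114]],"ctr"),([bar(0,.024,.114)],"ang0")):
        print(nm,((proj(q,p)[0]-[x0,y0]+.5)*7.5).round())
cv2.imwrite("pics/dial.png",np.hstack(out))
```

```text
top crop 299 102
mark [ 94. 163.]
ctr [204. 187.]
ang0 [200. 245.]
scene crop 331 209
mark [305. 211.]
ctr [202. 187.]
ang0 [158. 158.]
```

View pics/dial.png

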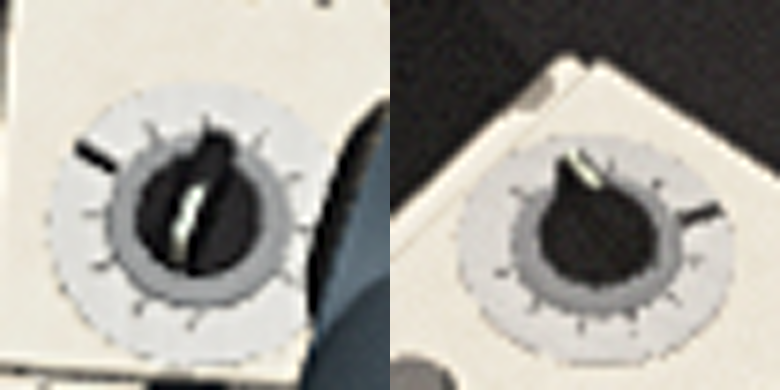

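Run:
```python
from h import *
import pickle
f,g=pickle.load(open("f8.pkl","rb"))
T=lambda p:[p[0]/7.5+299-.5,p[1]/7.5+102-.5]
S=lambda p:[(p[0]-390)/7.5+331-.5,p[1]/7.5+209-.5]
def ang(v): return np.degrees(np.arctan2(v[1],-v[0]))+(-2.2)*-1*-1 
for nm,q,P in(("top line",f,[T((203,184)),T((184,228))]),("top bar",f,[T((221,136)),T((184,228))]),("scene line",g,[S((598,187)),S((572,153))])):
    X=plane(q,P,.114);v=X[1]-X[0];# pointer dir; world cw angle from -x
    w=np.degrees(np.arctan2(v[1],-v[0])); print(nm,X.round(4)[:,:2].tolist(),"len",np.linalg.norm(v).round(4),"cw from world -x",w.round(1),"mid",X.mean(0)[:2].round(4))
mt=T((97,157));ms=S((700,213));m=tri(f,[mt],g,[ms])[0];print("mark tri",m.round(4),plane(f,[mt],.071)[0].round(4),plane(g,[ms],.071)[0].round(4))
# plate centre from plate ellipse: top approx (190,223), scene (597,247)
print("plate ctr",plane(f,[T((189,223))],.072).round(4),plane(g,[S((597,247))],.072).round(4))
```

```text
top line [[0.6752, -0.0712], [0.6568, -0.064]] len 0.0198 cw from world -x 21.2 mid [ 0.666  -0.0676]
top bar [[0.6955, -0.078], [0.6568, -0.064]] len 0.0411 cw from world -x 19.8 mid [ 0.6761 -0.071 ]
scene line [[0.6761, -0.0697], [0.6566, -0.0618]] len 0.021 cw from world -x 21.9 mid [ 0.6664 -0.0657]
mark tri [ 0.7041 -0.0281  0.0721  0.0011] [ 0.7042 -0.0285  0.071 ] [ 0.704  -0.0269  0.071 ]
plate ctr [[ 0.6759 -0.0665  0.072 ]] [[ 0.679  -0.0707  0.072 ]]
```

```bash
python3 -c "
from station import get_obs;print(get_obs()['joint_positions'].round(3))"; python3 go.py .676 -.0705 .17 159
```

```text
[-0.076  0.252  0.328  1.974 -0.1    0.933  1.834]
t 44.62 pos [ 0.493  -0.1421  0.1822] yaw 177.8 turn 0.328 shift [-14.52  13.24   1.19] norm 19.69 F [ 0.2 -0.2 -0.8] open 0.005
```

```bash
python3 -m crank '[[[0,0,0,0,0.164],[0,0,0,0,0.164],[0,-3.63,3.31,0.25,0],[0,-3.63,3.31,0.25,0],[0,-3.63,3.31,0.25,0],[0,-3.63,3.31,0.25,0],[0,0,0,0,0],[0,0,0,0,0]]]'; python3 go.py .676 -.0705 .09 159
```

```text
time: 45.62
ee_pos: [0.6753, -0.0717, 0.1717]
eef_rot: [-0.002, 0.183, 0.983, -0.001]
force: [-0.6, -0.1, 0.9]
opening: 0.503
t 45.62 pos [ 0.6753 -0.0717  0.1717] yaw 159.0 turn -0.001 shift [-0.04  0.15  8.17] norm 8.17 F [-0.6 -0.1  0.9] open 0.503
```

```bash
python3 -m crank '[[[0,0,0.13,4,0],[0,0,0,3,0],[0,0,0,1.1,0],[0,0,0,0,0],[-1,0,0,0,0],[-1,0,0,0,0],[-1,0,0,0,0],[-1,0,0,0,0],[-1,0,0,0,0],[-1,0,0,0,0],[-1,0,0,0,0]]]'; python3 go.py .676 -.0705 .09 57.5
```

```text
time: 47.0
ee_pos: [0.6779, -0.0689, 0.0931]
eef_rot: [0.001, 0.182, 0.983, 0.001]
force: [1.5, 3.1, 4.4]
opening: 0.159
t 47.0 pos [ 0.6779 -0.0689  0.0931] yaw 159.0 turn -1.37 shift [0.24 0.07 0.31] norm 0.39 F [1.5 3.1 4.4] open 0.159
```

```bash
python3 -m crank '[[[-1,0,0,0,0.1766],[-1,0,0,0,0.1766],[-1,0,0,0,0.1766],[-1,0,0,0,0.1766],[-1,0,0,0,0.1766],[-1,0,0,0,0.1766],[-1,0,0,0,0.1766],[-1,0,0,0,0.1766],[-1,0,0,0,0.1766],[-1,0,0,0,0.1766],[-1,0,0,0,0],[-1,0,0,0,0]]]'; python3 go.py .676 -.0705 .09 57.8
```

```text
time: 48.5
ee_pos: [0.6767, -0.0693, 0.0931]
eef_rot: [-0.001, 0.875, 0.483, -0.0]
force: [-0.4, 3.2, 6.2]
opening: 0.157
t 48.5 pos [ 0.6767 -0.0693  0.0931] yaw 57.8 turn 0.0 shift [-0.13  0.    0.31] norm 0.34 F [-0.4  3.2  6.2] open 0.157
```

Released gently next, then lifting and moving clear for a look.

```bash
python3 -m crank '[[[0,0,0,0,0],[0,0,0,0,0],[0,0,0,0,0],[0,0,0,0,0],[0,0,0,-3,0],[0,0,0,-5,0],[0,0,0,-5,0],[0,4,-4,0,0],[0,4,-4,0,0],[0,4,-4,0,0],[0,4,-4,0,0],[0,0,0,0,0]]]'; python3 go.py .45 -.1 .25
python3 - <<'E'
from h import *
import pickle
f=grab_frame("top");g=grab_frame("scene");pickle.dump((f,g),open("f9.pkl","wb"))
out=[];
for n,q in(("top",f),("scene",g)):
    uv=proj(q,[[.676,-.0705,.1]])[0].astype(int);x0,y0=uv-26
    out.append(cv2.resize(q["color"][y0:y0+52,x0:x0+52][...,::-1],None,fx=7.5,fy=7.5,interpolation=cv2.INTER_CUBIC));print(n,x0,y0)
a=np.hstack(out)
b=cv2.resize(f["color"][60:200,120:420][...,::-1],None,fx=1.3,fy=1.3);c=cv2.resize(g["color"][110:300,260:460][...,::-1],None,fx=1.05,fy=1.05)
m=np.zeros((600,780,3),np.uint8);m[:390]=a;m[395:395+b.shape[0],:b.shape[1]]=b;m[395:395+c.shape[0],400:400+c.shape[1]]=c
cv2.imwrite("pics/dial2.png",m)
E
```

```text
time: 50.0
ee_pos: [0.6254, 0.158, 0.2215]
eef_rot: [-0.002, 0.873, 0.488, -0.0]
force: [0.2, -0.7, -0.2]
opening: 0.501
t 50.0 pos [0.6254 0.158  0.2215] yaw 58.4 turn -0.0 shift [-31.16  -1.44  -2.88] norm 31.33 F [ 0.2 -0.7 -0.2] open 0.501
top 299 101
scene 331 210
```

View pics/dial2.png

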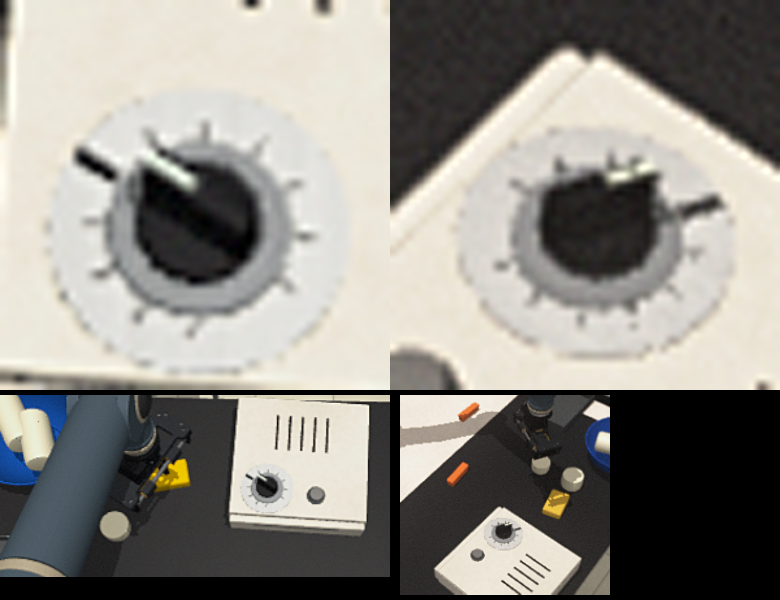

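Run:
```python
from h import *
import pickle
f,g=pickle.load(open("f9.pkl","rb"))
T=lambda p:[p[0]/7.5+299-.5,p[1]/7.5+101-.5]
S=lambda p:[(p[0]-390)/7.5+331-.5,p[1]/7.5+210-.5]
for nm,q,P in(("top",f,[T((195,185)),T((145,152))]),("scene",g,[S((608,181)),S((653,167))])):
    v=np.diff(plane(q,P,.114),axis=0)[0];print(nm,np.degrees(np.arctan2(v[1],-v[0])).round(1))
for nm,q,P in(("top mark",f,[T((115,173)),T((78,150))]),("scene mark",g,[S((682,213)),S((720,202))])):
    v=np.diff(plane(q,P,.071),axis=0)[0];print(nm,np.degrees(np.arctan2(v[1],-v[0])).round(1))
```

```text
top 124.1
scene 121.4
top mark 122.4
scene mark 122.8
```

```bash
python3 -c "
from station import close_job;print(close_job())"
```

```text
the job is handed in; nothing more can be done
None
```

The job is handed in: all four tools are in the shut tray and the dial stands at the long mark. `close_job` gave no verdict, so this rests on my own checks.

I pressed the release and the tray popped out. I then laid the brush, corer, peeler and cassette side by side in it; there was no knife on the table. I pushed the tray to its stop (about 19 N at the end), then turned the dial clockwise by about 101 degrees.

**Last checks**
- **Tools:** the last picture before pushing showed all four lying flat and apart in the tray. Once the tray was shut they could no longer be seen.
- **Tray:** it was flush with the cabinet in both views after I backed off, and still shut after the dial was turned. I had no direct reading of the latch.
- **Dial:** the pointer measured 124.1° in the top view and 121.4° in the scene view. The mark measured 122.4° and 122.8°, so the gap is under 2°, against 7° allowed.
- **Bystanders:** the radish checked against its starting position had not moved. The other radish and the sponge looked in place, though the arm partly hid them. I did not look at the bowl, mug and jar again, but the arm never went near them.
- **Robot:** it ended clear, touching nothing, at about 50 s of the 210 s allowed.

**What went wrong or disagreed**
- The first grasp of the brush missed because I lifted before the fingers had closed. The brush had not moved, and the second try held.
- When grasping the cassette, the tool stopped about 4 mm higher than commanded, with 5.5 N of upward force. I did not find the cause; the grip held and the cassette went down normally.

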